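# Fit the rod-rest clamp to the board and click its lock knob home

### The arm

A 6-joint arm with a two-finger parallel gripper is mounted at the origin on the work surface. World frame = base frame: x ahead of the robot, y to its left, z up, the work surface at z = 0. Lengths are in m, angles in degrees, forces in N, time in s.
With the tool pointing down it reaches from about 0.25 to 0.725 m from the base axis. Payload 9.7 kg.
Tool frame: the origin (TCP) lies on the centre line of the jaws, within the pads' length; the fingertips stand tip_extent ahead of it and the grasp point (between the pads) lies 3 mm ahead of it (tip_extent is the distance from the TCP to the fingertips, in m); z points along the fingers, y is the line along which they close (so a half turn about z gives the same grasp; the last joint's range is limited). The gripper opens to 85 mm and grips with 20 to 120 N. Pads are 22 mm wide; open, the fingers measure 114 mm over their backs; the gripper's body (76 mm by 85 mm) begins 54 mm behind the grasp point. The pads swing forward as they close: fully open they stand 13 mm farther back than shut.
Start: joints at [-71.333, 4.979, 10.078, 95.1, 0, 90], TCP at [0.176, -0.521, 0.253] pointing down, gripper open.
Joint ranges: [-179.16, 179.16], [-48.56, 103.87], [-65.8, 70.77], [-126.05, 130.52], [-82.76, 87.17], [-180, 180]. Speed limits (degrees/s): [127.2, 127.2, 147.25, 180, 180, 180].

### API

Orientations are given as [roll, pitch, yaw] about the fixed x, y, z axes, in that order (R = Rz(yaw) Ry(pitch) Rx(roll)).
In Python, from workcell import * gives the robot as it stands.
- The arm moves only by the tool servo_tool, never from a script. Its argument "rows" is a list of rows, each an object with "offset": the shift along the tool's x, y, z as a fraction of full scale, a list of three; "yaw": the turn about the tool's z as a fraction of full scale; "claw": the closure, from 0 (fully open) to 1 (shut). A call has 1 to 12 rows; each row is the pose to reach, as a shift and turn from the pose commanded when the call began, along the tool's axes at that moment, turning the shorter way round; what a row does not reach only later rows make up. Full scale, the value 1, is 0.1 m for a shift and pi rad for a turn. A row lasts 1/8 s, in which the tool goes at most 62.5 mm and 10.7 degrees, less where a joint would pass 70% of its speed; a pose out of reach is approached as far as the arm can. A call with a number of a shift or a turn outside -1 to 1 is refused whole. A call with a gripper value outside its range is refused whole. The fingers move at their own pace and stop on an object; "squeeze" is the grip in N (left out, the last holds). Time passes only in rows, so rows that repeat a pose let the fingers close. It gives the time, the measured TCP pose, the force, the opening and the grip force at its end, in the units of the state.
- get_obs(): the state, without advancing time (a new reading comes with each control period).
- camera(name): name is "scene" or "top" or "wrist"; returns (picture, depth): 480x640x3 uint8, red, green, blue; 480x640 float32, m along the optical axis (not along the pixel's ray), 0 where there is no reading.
- camera_info(name): a dict with "fx", "fy", "cx", "cy" (pixels), "cam_to_world" (4x4, takes a point from camera to world coordinates); the wrist camera has in their place "hand_eye" (4x4, takes a point from camera to tool coordinates, whose origin is the TCP and whose axes are the flange's). Camera axes: x right, y up, looking along -z (the intrinsics and any distortion apply to the point x, -y, -z); pixel columns grow to the right and rows downward; lengths in m; the calibration is good to about 2 mm. A picture is of the moment at which its call begins: read the wrist's pose just before it. camera_info takes no time and is no camera call.
- job_done(): hands the job in; it is judged then, once.
The state is a dict: "time": time; "q": joint angles; "qd": joint speeds; "joint_efforts": joint torques, N m; "ee_pos": TCP position; "tcp_rot": TCP orientation; "wrist_force": force on the tool from outside, world axes, zero at the start; "torque": the same for the moment, N m; "opening": finger opening in m; "grasp_force": force on a finger pad.
Only numpy, scipy, OpenCV 4.12 (cv2) and the standard library are available. Lean on these libraries where they do the work, as an engineer would, in place of code of your own. Each camera call takes 0.05 s, during which the arm holds its last target. There are 200 camera calls.

### The job

Pick up the loose aluminium rod-rest clamp and set its saddle astride the top edge of the upright pine board, fully home and wholly on the board. Let go, take hold of the clamp's black bar knob from above and turn it clockwise past its detent until it clicks, so the bar ends up pointing across the board. Leave the reel, float and sinker where they are.

Things in the scene. Friction and masses are not known exactly. Their poses are not given: they have to be found in the camera images.
- clamp: Loose aluminium clamp, 0.25-0.5 kg: upside-down U saddle 140 (own x) x 50 (y) x 55 mm high; slot along its whole length, 28 mm wide, 35 mm deep, open below. Origin: centre of the underside, at the leg bottoms. On top: black fork (rod rest) at x = -38 mm, 54 mm along x, tips at z = 92 mm; bar knob at x = +45 mm, top at z = 89 mm. Grip the saddle's sides near x = 0. May sit either way round.
- knob_grip (a point): On the axis of the clamp's bar knob at the bar's mid-height: clamp frame (45, 0, 76) mm. Black plastic bar 46 mm long, 14 mm thick, 26 mm high (13 mm above and below this point) on a disc of 34 mm diameter. Site x lies along the bar and turns with it; z is the axis, up.
- knob (a joint): Knob angle, rad: 0 = bar along the clamp's length, grows clockwise seen from above, end stop 1.5 (bar across). Starts at 0 to 0.25. A sprung detent resists from about 0.4 to 0.85 (about 0.1 N m), then helps it over; past 1.3 it is clear. Elsewhere it stays where it is left.
- rail: Fixed upright pine board 260 mm long (own x), 18 mm thick (y), its top edge 90 mm above the shelf, standing on a flat base plank 280 x 90 mm and 12 mm thick. Origin: under the middle of the base plank, on the shelf surface. With the clamp home the clamp's origin is 55 mm above the shelf.
- reel: Bystander: loose grey aluminium spinning reel standing on end, 52 mm body diameter, 74 mm high, foot sticking out 69 mm to its +y, crank 53 mm to its +x. Origin: centre of its underside.
- float: Bystander: loose orange plastic float standing on end, 60 mm diameter, 92 mm high. Origin: centre of its underside.
- sinker: Bystander: loose stainless steel sinker standing on end, 48 mm diameter, 66 mm high. Origin: centre of its underside.

How it is judged:
By the outcome, as a careful person would: the job done as asked, in the order asked, and still so for the second after the job is handed in, with the robot touching nothing.
It also fails if it takes over 58 s, if anything falls off the work surface, if the arm or the gripper's body presses on something with over 40 N, if the wrist force passes 120 N, or if a joint passes its speed limit or range.

## Working session

There is one attempt and no reset: what is moved stays moved. The work goes in short steps, Python scripts to look and compute and a tool call to move; the robot and the scene stay as the last step left them, time stands still between calls to the robot, and variables do not carry over. Pictures are saved under pics/ and viewed, at most 10 in all, crops included, and the job is handed in when it is done.

Besides the shell and the picture viewer there is one more tool, called after "Request:" by a JSON object that holds its "fn" and its "kwargs". servo_tool: Moves the arm, as the interface text tells. Its arguments: {"type":"object","properties":{"rows":{"type":"array"},"squeeze":{"type":"number"}},"required":["rows"]}

```bash
mkdir -p pics; ls
python3 - <<'E'
from workcell import *
import cv2, numpy as np
o=get_obs(); print({k:np.round(v,3).tolist() if not isinstance(v,dict) else v for k,v in o.items()})
for n in ("top","scene"):
    im,d=camera(n); cv2.imwrite(f"pics/{n}0.png",im[:,:,::-1]); np.save(f"pics/{n}0.npy",d)
    print(n,camera_info(n), (d>0).mean())
print(camera_info("wrist"))
E
```

```text
pics
{'time': 0.0, 'q': [-71.331, 5.011, 10.035, 95.099, -0.001, 90.001], 'qd': [0.021, 0.017, -0.034, -0.116, 0.005, -0.091], 'joint_efforts': [-0.0, -52.04, 46.48, 0.017, 0.0, 0.0], 'ee_pos': [0.176, -0.521, 0.253], 'tcp_rot': [-179.926, 0.001, 18.669], 'wrist_force': [-0.76, 0.225, -0.005], 'torque': [-0.004, 0.03, -0.034], 'grasp_force': 0.0, 'opening': 0.085}
top {'fx': 563.1521250071421, 'fy': 563.1521250071421, 'cx': 324.4725837851997, 'cy': 240.75085773442578, 'cam_to_world': array([[ 0.01533762,  0.97869835, -0.20472981,  0.30331835],
       [-0.99986993,  0.01603398,  0.00174281, -0.00226668],
       [ 0.00498832,  0.20467645,  0.97881697,  1.42491571],
       [ 0.        ,  0.        ,  0.        ,  1.        ]])} 0.9959342447916667
scene {'fx': 451.1805137748661, 'fy': 451.1805137748661, 'cx': 313.6920320076723, 'cy': 242.76772805228927, 'cam_to_world': array([[-0.03452546, -0.68063746,  0.73180642,  1.28288891],
       [ 0.99940209, -0.02215234,  0.02654678,  0.02215557],
       [-0.00185751,  0.73228541,  0.68099533,  0.74534162],
       [ 0.        ,  0.        ,  0.        ,  1.        ]])} 0.9961751302083334
{'fx': 347.5198516058651, 'fy': 347.5198516058651, 'cx': 310.5206144417975, 'cy': 239.7297053200643, 'hand_eye': array([[-8.02160985e-04,  9.49190655e-01,  3.14700584e-01,
         8.12961383e-02],
       [ 9.99999445e-01,  9.76560705e-04, -3.96509451e-04,
         9.46118910e-05],
       [-6.83687289e-04,  3.14700091e-01, -9.49190911e-01,
        -1.20541259e-01],
       [ 0.00000000e+00,  0.00000000e+00,  0.00000000e+00,
         1.00000000e+00]])}
```

View pics/top0.png

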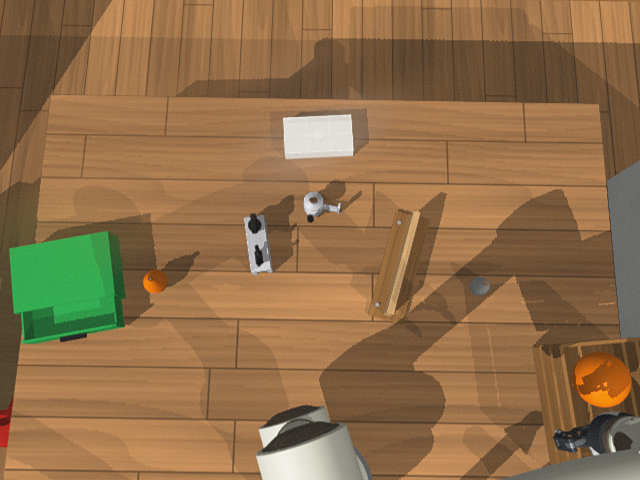

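View pics/scene0.png

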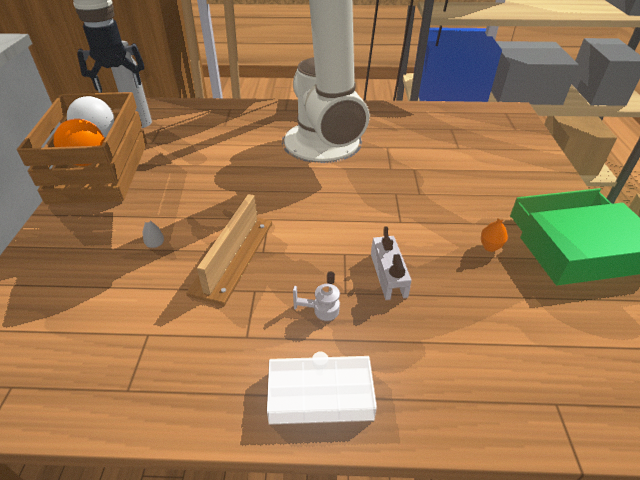

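The top view shows the clamp at about (258,245) with dark parts at (255,224) and (259,255). The board runs from (410,213) to (385,315), the reel is at (315,205), the float at (155,281) and the sinker at (479,286). Next I'll measure them.

```bash
cat > h.py <<'E'
import numpy as np, cv2
from workcell import *
def Tw(n,o=None):
    ci=camera_info(n)
    if n!="wrist": return ci,np.array(ci["cam_to_world"])
    from scipy.spatial.transform import Rotation as R
    T=np.eye(4); T[:3,:3]=R.from_euler('xyz',o["tcp_rot"],degrees=True).as_matrix(); T[:3,3]=o["ee_pos"]
    return ci,T@np.array(ci["hand_eye"])
def cloud(n,d,o=None):
    ci,T=Tw(n,o); v,u=np.mgrid[0:480,0:640]
    P=np.stack([(u-ci["cx"])/ci["fx"]*d,-(v-ci["cy"])/ci["fy"]*d,-d],-1)
    return P@T[:3,:3].T+T[:3,3]
def onplane(n,uv,z,o=None):
    ci,T=Tw(n,o); uv=np.atleast_2d(uv).astype(float)
    D=np.stack([(uv[:,0]-ci["cx"])/ci["fx"],-(uv[:,1]-ci["cy"])/ci["fy"],-np.ones(len(uv))],-1)@T[:3,:3].T
    return T[:3,3]+D*((z-T[2,3])/D[:,2])[:,None]
def rect(P):
    (c,s,a)=cv2.minAreaRect(P[:,:2].astype(np.float32)*1000); return np.round(c,1),np.round(s,1),round(a,1)
E
python3 - <<'E'
from h import *
im=cv2.imread("pics/top0.png"); d=np.load("pics/top0.npy"); P=cloud("top",d)
v,u=np.mgrid[0:480,0:640]
def box(a,b,c,e): return (u>a)&(u<c)&(v>b)&(v<e)
print("table z",np.median(P[...,2][box(260,330,320,400)]), P[...,2][box(260,330,320,400)].std())
B=box(350,195,440,330); m=B&(P[...,2]>.075); print("board top",m.sum(),rect(P[m]),np.median(P[m][:,2]))
m=B&(abs(P[...,2]-.012)<.004); print("plank",rect(P[m]))
C=box(235,205,280,285); m=C&(P[...,2]>.045)&(P[...,2]<.063); print("saddle",m.sum(),rect(P[m]),np.median(P[m][:,2]))
m=C&(P[...,2]>.07); print("knob+fork",m.sum())
k,l,st,ce=cv2.connectedComponentsWithStats(m.astype(np.uint8))
for i in range(1,k):
  q=P[l==i]; print(st[i],ce[i],rect(q),np.round(q.mean(0),4),q[:,2].max())
for n,b in dict(reel=(295,185,350,230),float=(135,260,175,300),sinker=(460,270,500,300)).items():
  m=box(*b)&(P[...,2]>.03); print(n,rect(P[m]),P[m][:,2].max())
s=cv2.imread("pics/scene0.png")
a=cv2.resize(im[195:295,230:360],None,fx=5,fy=5,interpolation=cv2.INTER_CUBIC)[:, :400]
b=cv2.resize(s[215:315,345:425],None,fx=5,fy=5,interpolation=cv2.INTER_CUBIC)
cv2.imwrite("pics/crop0.png",np.hstack([a,b]))
E
```

```text
table z -0.0006252248297702323 0.10917181831870647
board top 900 (array([ 462.9, -150.2]), array([ 86.3, 426.6]), 58.6) 0.08905109485600882
plank (array([ 548.7, -187.1]), array([200.8, 307.3]), 82.2)
saddle 885 (array([582.8, 163.3]), array([140.9,  50.6]), 9.8) 0.054447175722090346
knob+fork 198
[237 211   1   1   1] [237. 211.] (array([303.3,  -2.3]), array([0., 0.]), 0.0) [ 0.3033 -0.0023  1.4249] 1.4249157098298424
[250 213   8  20 121] [253.32231405 222.45454545] (array([472.2,  94.6]), array([388.6,  25.3]), 26.1) [0.6234 0.1685 0.0972] 1.4249157098298424
[248 221   1   1   1] [248. 221.] (array([303.3,  -2.3]), array([0., 0.]), 0.0) [ 0.3033 -0.0023  1.4249] 1.4249157098298424
[245 234   1   1   1] [245. 234.] (array([303.3,  -2.3]), array([0., 0.]), 0.0) [ 0.3033 -0.0023  1.4249] 1.4249157098298424
[263 236   1   1   1] [263. 236.] (array([303.3,  -2.3]), array([0., 0.]), 0.0) [ 0.3033 -0.0023  1.4249] 1.4249157098298424
[255 245   5  10  36] [256.94444444 249.27777778] (array([433.8,  85.2]), array([313.8,  15.9]), 30.9) [0.5536 0.1545 0.1184] 1.4249157098298424
[255 257   
[... 662 characters left out ...]
(array([303.3,  -2.3]), array([0., 0.]), 0.0) [ 0.3033 -0.0023  1.4249] 1.4249157098298424
[237 273   1   1   1] [237. 273.] (array([303.3,  -2.3]), array([0., 0.]), 0.0) [ 0.3033 -0.0023  1.4249] 1.4249157098298424
[244 278   1   1   1] [244. 278.] (array([303.3,  -2.3]), array([0., 0.]), 0.0) [ 0.3033 -0.0023  1.4249] 1.4249157098298424
[248 281   1   1   1] [248. 281.] (array([303.3,  -2.3]), array([0., 0.]), 0.0) [ 0.3033 -0.0023  1.4249] 1.4249157098298424
reel (array([513.7, -19.9]), array([412.2,  91.3]), 7.7) 1.4249157098298424
float (array([395.9, 219.8]), array([480.8,  57.5]), 65.1) 1.4249157098298424
sinker (array([ 392.4, -212.3]), array([ 39.4, 454.7]), 27.9) 1.4249157098298424
```

View pics/crop0.png

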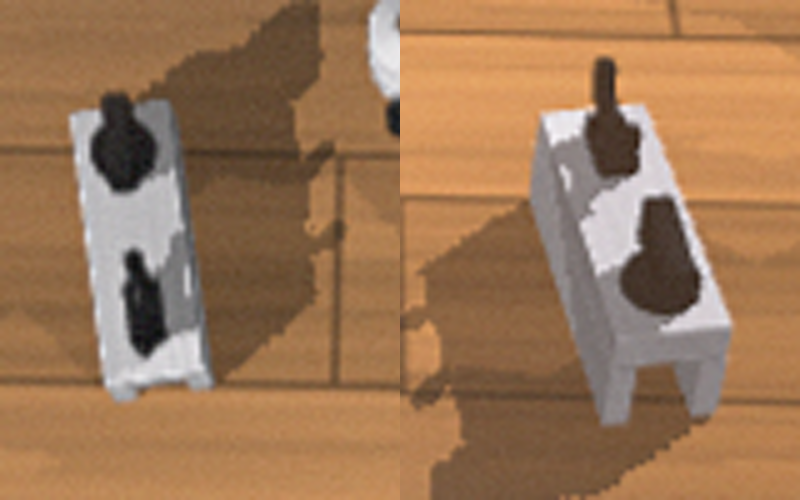

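The crops show the disc and bar knob at the clamp's far (+x) end, around crop pixel (122,145), and the fork at the near end (145,305). So the clamp's yaw is about +9.8°.

Run:
```python
from h import *
d=np.load("pics/top0.npy"); P=cloud("top",d); P[d==0]=-9
v,u=np.mgrid[0:480,0:640]
def box(a,b,c,e): return (u>a)&(u<c)&(v>b)&(v<e)
B=box(350,195,440,330); m=B&(P[...,2]>.075)&(P[...,2]<.12); print("board top",m.sum(),rect(P[m]),np.median(P[m][:,2]))
q=P[B&(abs(P[...,2]-.0893)<.004)]; print(len(q),rect(q),q.mean(0), np.degrees(np.arctan2(*np.linalg.svd(q[:,:2]-q[:,:2].mean(0),full_matrices=False)[2][0][::-1])))
m=B&(abs(P[...,2]-.012)<.004); print("plank",rect(P[m]))
for n,b in dict(reel=(295,185,350,230),float=(135,260,175,300),sinker=(460,270,500,300),saddle=(235,205,280,285)).items():
  m=box(*b)&(P[...,2]>.03); print(n,rect(P[m]),P[m][:,2].max())
# scene
d=np.load("pics/scene0.npy"); P=cloud("scene",d); P[d==0]=-9
B=box(180,190,280,310); m=B&(P[...,2]>.084)&(P[...,2]<.1); print("board scene",m.sum(),rect(P[m]),np.median(P[m][:,2]))
m=box(365,220,415,305)&(P[...,2]>.05)&(P[...,2]<.059); print("saddle scene",m.sum(),rect(P[m]),np.median(P[m][:,2]))
```

```text
board top 847 (array([ 536.9, -195.7]), array([ 18.8, 259.7]), 74.8) 0.08887037060358471
692 (array([ 536.9, -195.6]), array([ 18.5, 259.7]), 74.8) [ 0.53516958 -0.1951635   0.08922672] 164.83909136742955
plank (array([ 548.7, -187.1]), array([200.8, 307.3]), 82.2)
reel (array([687.8,   9.3]), array([69. , 92.2]), 25.5) 0.07491253094882455
float (array([484.8, 411.5]), array([56. , 57.9]), 70.4) 0.08870865700142638
sinker (array([ 488.8, -395.1]), array([40.3, 37.9]), 65.0) 0.06867474179017785
saddle (array([582.8, 163.3]), array([140.9,  50.7]), 9.7) 0.0962634773244706
board scene 757 (array([ 539. , -195.1]), array([ 19.6, 261.5]), 75.0) 0.09060187514430273
saddle scene 719 (array([582.6, 162.8]), array([143.2,  51. ]), 9.4) 0.055989129751748856
```

Run:
```python
import workcell
print([n for n in dir(workcell) if n[0]!='_'])
print({n:getattr(workcell,n) for n in dir(workcell) if 'tip' in n.lower()})
```

```text
['PlanningError', 'camera', 'camera_info', 'get_obs', 'job_done', 'tip_extent']
{'tip_extent': 0.022}
```

Request:
{"fn": "servo_tool", "kwargs": {"rows": [{"offset":[0.33,-0.33,0],"yaw":0.02,"claw":0},{"offset":[0.67,-0.67,0],"yaw":0.035,"claw":0},{"offset":[1,-1,0],"yaw":0.05,"claw":0},{"offset":[1,-1,0],"yaw":0.05,"claw":0}], "squeeze": 60}}

```text
time: 0.6
ee_pos: [0.2397, -0.3923, 0.2536]
tcp_rot: [180.0, -0.0, 9.8]
wrist_force: [0.4, -1.1, -0.8]
opening: 0.0855
grasp_force: 0.0
```

Request:
{"fn": "servo_tool", "kwargs": {"rows": [{"offset":[0.3,-0.33,0],"yaw":0,"claw":0},{"offset":[0.6,-0.66,0],"yaw":0,"claw":0},{"offset":[0.866,-0.983,0],"yaw":0,"claw":0}]}}

```text
time: 0.98
ee_pos: [0.3081, -0.2824, 0.253]
tcp_rot: [-180.0, 0.0, 9.6]
wrist_force: [0.2, -0.7, 0.0]
opening: 0.0853
grasp_force: 0.0
```

Request:
{"fn": "servo_tool", "kwargs": {"rows": [{"offset":[0.3,-0.33,0],"yaw":0,"claw":0},{"offset":[0.6,-0.66,0],"yaw":0,"claw":0},{"offset":[0.866,-0.983,0],"yaw":0,"claw":0}]}}

```text
time: 1.35
ee_pos: [0.3772, -0.1708, 0.253]
tcp_rot: [180.0, 0.0, 9.7]
wrist_force: [0.1, -0.4, -0.3]
opening: 0.0853
grasp_force: 0.0
```

Request:
{"fn": "servo_tool", "kwargs": {"rows": [{"offset":[0.3,-0.33,0],"yaw":0,"claw":0},{"offset":[0.6,-0.66,0],"yaw":0,"claw":0},{"offset":[0.866,-0.983,0],"yaw":0,"claw":0}]}}

```text
time: 1.72
ee_pos: [0.4463, -0.0592, 0.2529]
tcp_rot: [180.0, 0.0, 9.7]
wrist_force: [0.7, -0.9, -0.3]
opening: 0.0854
grasp_force: 0.0
```

Request:
{"fn": "servo_tool", "kwargs": {"rows": [{"offset":[0.3,-0.33,0],"yaw":0,"claw":0},{"offset":[0.6,-0.66,0],"yaw":0,"claw":0},{"offset":[0.866,-0.983,0],"yaw":0,"claw":0}]}}

```text
time: 2.1
ee_pos: [0.5154, 0.0522, 0.2527]
tcp_rot: [180.0, 0.0, 9.7]
wrist_force: [0.4, -1.2, -0.1]
opening: 0.0855
grasp_force: 0.0
```

Request:
{"fn": "servo_tool", "kwargs": {"rows": [{"offset":[0.3,-0.33,0],"yaw":0,"claw":0},{"offset":[0.6,-0.66,0],"yaw":0,"claw":0},{"offset":[0.866,-0.983,0],"yaw":0,"claw":0},{"offset":[0.866,-0.983,0],"yaw":0,"claw":0},{"offset":[0.866,-0.983,0],"yaw":0,"claw":0}]}}

```text
time: 2.72
ee_pos: [0.5893, 0.1342, 0.2528]
tcp_rot: [-178.8, 0.1, 12.4]
wrist_force: [-0.9, -0.5, 0.6]
opening: 0.0852
grasp_force: 0.0
```

Run:
```python
from h import *
o=get_obs(); print(o["time"],o["ee_pos"],o["tcp_rot"],o["q"])
im,d=camera("wrist"); cv2.imwrite("pics/w1.png",im[:,:,::-1]); P=cloud("wrist",d,o); P[d==0]=-9
near=np.hypot(P[...,0]-.583,P[...,1]-.163)<.1
m=near&(abs(P[...,2]-.055)<.004); print("saddle",m.sum(),rect(P[m]),np.median(P[m][:,2]))
m=near&(P[...,2]>.07)&(P[...,2]<.11)
k,l,st,ce=cv2.connectedComponentsWithStats(m.astype(np.uint8))
for i in range(1,k):
  if st[i,4]>30: q=P[l==i]; print(st[i],rect(q),np.round(q.mean(0),4),q[:,2].max())
```

```text
2.725 [0.58925519 0.13415517 0.25278943] [-1.78804739e+02  8.63955506e-02  1.23961971e+01] [ 12.30578158  12.75944465  18.77892128  96.10775852   1.1951235
 179.90956491]
saddle 5317 (array([583.3, 163.5]), array([139.8,  50.2]), 9.6) 0.05484585476979453
[ 271  141   22   58 1030] (array([627.6, 170.9]), array([46. , 14.1]), 5.8) [0.6289 0.1704 0.0877] 0.09103917364830627
[274 235  13  22 218] (array([560.2, 159.2]), array([24.8,  9.4]), 10.0) [0.5622 0.1591 0.082 ] 0.09374280908603538
[273 259  13  34 331] (array([532.3, 154.9]), array([25., 10.]), 10.1) [0.5321 0.1544 0.0803] 0.09261779328161429
```

View pics/w1.png

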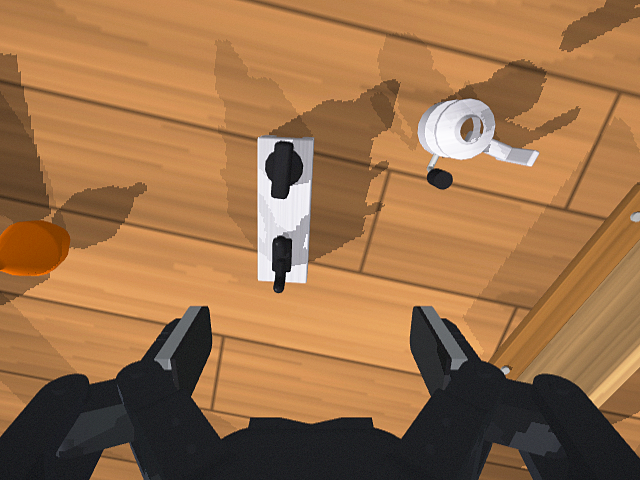

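The wrist view puts the clamp at (285,210) px: the knob is at the top (284,168) and the fork at (282,262). Measured, the centre is (0.583,0.1635) and the yaw 9.6°. Joint 6 is at its 180° limit, so I'll flip the tool half a turn.

Request:
{"fn": "servo_tool", "kwargs": {"rows": [{"offset":[0,0,0],"yaw":-0.05,"claw":0},{"offset":[0,0,0],"yaw":-0.1,"claw":0},{"offset":[0,0,0],"yaw":-0.15,"claw":0},{"offset":[0,0,0],"yaw":-0.2,"claw":0},{"offset":[0,0,0],"yaw":-0.25,"claw":0},{"offset":[0,0,0],"yaw":-0.3,"claw":0},{"offset":[0,0,0],"yaw":-0.35,"claw":0},{"offset":[0,0,0],"yaw":-0.4,"claw":0},{"offset":[0,0,0],"yaw":-0.45,"claw":0},{"offset":[0,0,0],"yaw":-0.5,"claw":0},{"offset":[0,0,0],"yaw":-0.5,"claw":0}]}}

```text
time: 4.15
ee_pos: [0.5889, 0.1341, 0.2539]
tcp_rot: [180.0, -1.2, 102.3]
wrist_force: [0.3, 0.2, 0.1]
opening: 0.0854
grasp_force: 0.0
```

Request:
{"fn": "servo_tool", "kwargs": {"rows": [{"offset":[0,0,0],"yaw":-0.05,"claw":0},{"offset":[0,0,0],"yaw":-0.1,"claw":0},{"offset":[0,0,0],"yaw":-0.15,"claw":0},{"offset":[0,0,0],"yaw":-0.2,"claw":0},{"offset":[0,0,0],"yaw":-0.25,"claw":0},{"offset":[0,0,0],"yaw":-0.3,"claw":0},{"offset":[0,0,0],"yaw":-0.35,"claw":0},{"offset":[0,0,0],"yaw":-0.4,"claw":0},{"offset":[0,0,0],"yaw":-0.45,"claw":0},{"offset":[0,0,0],"yaw":-0.5,"claw":0},{"offset":[0,0,0],"yaw":-0.5,"claw":0},{"offset":[0,0,0],"yaw":-0.5,"claw":0}]}}

```text
time: 5.65
ee_pos: [0.5891, 0.1346, 0.2535]
tcp_rot: [178.8, -0.0, -167.9]
wrist_force: [0.2, 0.0, -0.3]
opening: 0.0859
grasp_force: 0.0
```

```bash
cat >> h.py <<'E'
def off(x,y,z,yaw):
    "shift in tool axes (fractions) from here to world target; turn fraction (about tool z, down)"
    o=get_obs(); from scipy.spatial.transform import Rotation as R
    p=np.array(o["ee_pos"]); M=R.from_euler('xyz',o["tcp_rot"],degrees=True).as_matrix()
    dy=(yaw-o["tcp_rot"][2]+180)%360-180
    print("t",round(o["time"],2),"pos",np.round(p,4),"rot",np.round(o["tcp_rot"],2),"q",np.round(o["q"],1),"F",np.round(o["wrist_force"],1))
    print("offset",np.round(M.T@(np.array([x,y,z])-p)/.1,3),"yaw",round(-dy/180,4))
E
python3 -c "
from h import *
off(.583,.1635,.1,-170.4)"
```

```text
t 5.65 pos [0.5891 0.1346 0.2535] rot [ 1.7879e+02 -2.0000e-02 -1.6788e+02] q [12.3 12.7 18.8 96.1  1.2  0.2] F [ 0.2  0.  -0.3]
offset [-1.000e-03  2.620e-01  1.541e+00] yaw 0.014
```

Request:
{"fn": "servo_tool", "kwargs": {"rows": [{"offset":[0,0.13,0.2],"yaw":0.014,"claw":0},{"offset":[0,0.262,0.5],"yaw":0.014,"claw":0},{"offset":[0,0.262,0.8],"yaw":0.014,"claw":0},{"offset":[0,0.262,1],"yaw":0.014,"claw":0},{"offset":[0,0.262,1],"yaw":0.014,"claw":0}]}}

```text
time: 6.28
ee_pos: [0.5822, 0.1623, 0.1524]
tcp_rot: [178.8, -0.2, -170.3]
wrist_force: [-0.4, -0.4, 0.2]
opening: 0.0854
grasp_force: 0.0
```

```bash
python3 -c "
from h import *
off(.583,.1635,.048,-170.4)"
```

```text
t 6.28 pos [0.5822 0.1623 0.1524] rot [ 178.8    -0.25 -170.26] q [15.  11.7  6.5 84.9  1.2  5.3] F [-0.4 -0.4  0.2]
offset [-0.014 -0.011  1.044] yaw 0.0008
```

Request:
{"fn": "servo_tool", "kwargs": {"rows": [{"offset":[-0.01,-0.01,0.3],"yaw":0,"claw":0},{"offset":[-0.01,-0.01,0.55],"yaw":0,"claw":0},{"offset":[-0.01,-0.01,0.75],"yaw":0,"claw":0},{"offset":[-0.01,-0.01,0.9],"yaw":0,"claw":0},{"offset":[-0.01,-0.01,1],"yaw":0,"claw":0},{"offset":[-0.01,-0.01,1],"yaw":0,"claw":0}]}}

```text
time: 7.02
ee_pos: [0.5837, 0.1637, 0.0537]
tcp_rot: [178.8, -0.1, -170.1]
wrist_force: [0.8, 0.4, -0.6]
opening: 0.0855
grasp_force: 0.0
```

Request:
{"fn": "servo_tool", "kwargs": {"rows": [{"offset":[0,0,0.04],"yaw":0,"claw":0},{"offset":[0,0,0.04],"yaw":0,"claw":0.2},{"offset":[0,0,0.04],"yaw":0,"claw":0.5},{"offset":[0,0,0.04],"yaw":0,"claw":0.8},{"offset":[0,0,0.04],"yaw":0,"claw":1},{"offset":[0,0,0.04],"yaw":0,"claw":1},{"offset":[0,0,0.04],"yaw":0,"claw":1},{"offset":[0,0,0.04],"yaw":0,"claw":1}], "squeeze": 60}}

```text
time: 8.02
ee_pos: [0.5841, 0.1639, 0.0506]
tcp_rot: [178.8, -0.0, -170.1]
wrist_force: [-0.1, -0.6, 4.8]
opening: 0.049
grasp_force: 63.3
```

```bash
python3 -c "
from h import *
off(.583,.1635,.2,-170.4)
print(get_obs()['opening'],get_obs()['grasp_force'])"
```

```text
t 8.03 pos [0.5841 0.1639 0.0506] rot [ 1.7879e+02 -2.0000e-02 -1.7010e+02] q [15.2 13.5 -2.8 73.6  1.2  5.3] F [-0.1 -0.6  4.8]
offset [ 0.012  0.03  -1.493] yaw 0.0017
0.049017062418980836 63.28810214996338
```

Request:
{"fn": "servo_tool", "kwargs": {"rows": [{"offset":[0,0,-0.1],"yaw":0,"claw":1},{"offset":[0,0,-0.3],"yaw":0,"claw":1},{"offset":[0,0,-0.55],"yaw":0,"claw":1},{"offset":[0,0,-0.8],"yaw":0,"claw":1},{"offset":[0,0,-0.95],"yaw":0,"claw":1},{"offset":[0,0,-1],"yaw":0,"claw":1}]}}

```text
time: 8.78
ee_pos: [0.5844, 0.1618, 0.1505]
tcp_rot: [178.8, -0.0, -170.1]
wrist_force: [-0.1, -0.2, -2.0]
opening: 0.0493
grasp_force: 62.6
```

Request:
{"fn": "servo_tool", "kwargs": {"rows": [{"offset":[0.05,-0.15,-0.1],"yaw":0,"claw":1},{"offset":[0.13,-0.4,-0.15],"yaw":0,"claw":1},{"offset":[0.2,-0.65,-0.2],"yaw":0,"claw":1},{"offset":[0.27,-0.87,-0.2],"yaw":0,"claw":1}]}}

```text
time: 9.28
ee_pos: [0.5723, 0.0694, 0.168]
tcp_rot: [178.8, -0.1, -170.1]
wrist_force: [-0.4, -0.1, -2.9]
opening: 0.0493
grasp_force: 62.6
```

Request:
{"fn": "servo_tool", "kwargs": {"rows": [{"offset":[0.07,-0.23,0],"yaw":0,"claw":1},{"offset":[0.14,-0.45,0],"yaw":0,"claw":1},{"offset":[0.2,-0.67,0],"yaw":0,"claw":1},{"offset":[0.27,-0.87,0],"yaw":0,"claw":1}]}}

```text
time: 9.78
ee_pos: [0.5604, -0.0208, 0.1658]
tcp_rot: [178.8, -0.1, -170.1]
wrist_force: [0.9, -0.3, -3.7]
opening: 0.0488
grasp_force: 62.6
```

Request:
{"fn": "servo_tool", "kwargs": {"rows": [{"offset":[0.07,-0.23,0],"yaw":0,"claw":1},{"offset":[0.14,-0.45,0],"yaw":0,"claw":1},{"offset":[0.2,-0.67,0],"yaw":0,"claw":1},{"offset":[0.27,-0.87,0],"yaw":0,"claw":1}]}}

```text
time: 10.28
ee_pos: [0.5488, -0.111, 0.1641]
tcp_rot: [178.8, -0.1, -170.1]
wrist_force: [-1.0, 0.0, -3.9]
opening: 0.0488
grasp_force: 62.5
```

Request:
{"fn": "servo_tool", "kwargs": {"rows": [{"offset":[0.07,-0.25,0],"yaw":0.03,"claw":1},{"offset":[0.14,-0.5,0],"yaw":0.06,"claw":1},{"offset":[0.2,-0.7,0],"yaw":0.09,"claw":1},{"offset":[0.25,-0.82,0],"yaw":0.12,"claw":1},{"offset":[0.27,-0.87,0],"yaw":0.139,"claw":1},{"offset":[0.27,-0.87,0],"yaw":0.139,"claw":1},{"offset":[0.27,-0.87,0],"yaw":0.139,"claw":1}]}}

```text
time: 11.15
ee_pos: [0.5375, -0.2, 0.1625]
tcp_rot: [178.9, -0.6, 165.0]
wrist_force: [-0.3, 0.5, -2.6]
opening: 0.049
grasp_force: 62.5
```

Run:
```python
from h import *
off(.539,-.1955,.12,164.8); o=get_obs()
im,d=camera("wrist"); cv2.imwrite("pics/w2.png",im[:,:,::-1]); P=cloud("wrist",d,o); P[d==0]=-9
v,u=np.mgrid[0:480,0:640]
near=(np.hypot(P[...,0]-.538,P[...,1]+.195)<.16)
m=near&(abs(P[...,2]-.09)<.004); print("board",m.sum(),rect(P[m]))
z=P[...,2]; m=near&(z>.13)&(v<330)
print(np.histogram(z[m],bins=np.arange(.13,.25,.005)))
for n in ("top","scene"):
    im,d=camera(n); cv2.imwrite(f"pics/{n}2.png",im[:,:,::-1]); Q=cloud(n,d); Q[d==0]=-9
    nr=(np.hypot(Q[...,0]-.538,Q[...,1]+.195)<.16)
    m=nr&(abs(Q[...,2]-.09)<.004); print(n,m.sum(),rect(Q[m]))
```

```text
t 11.15 pos [ 0.5375 -0.2     0.1625] rot [178.93  -0.6  164.96] q [-20.9   8.    3.3  86.    1.   -5.8] F [-0.3  0.5 -2.6]
offset [-0.007  0.039  0.426] yaw 0.0009
board 4620 (array([ 442.3, -170.1]), array([18.1, 63.6]), 74.8)
(array([   44,    25,    55,   119,   332,   433,   554, 18002,   315,
        2303,   984,  1758,   360,    52,  1189,    32,     0,     0,
           0,     0,     0,     0,     0]), array([0.13 , 0.135, 0.14 , 0.145, 0.15 , 0.155, 0.16 , 0.165, 0.17 ,
       0.175, 0.18 , 0.185, 0.19 , 0.195, 0.2  , 0.205, 0.21 , 0.215,
       0.22 , 0.225, 0.23 , 0.235, 0.24 , 0.245]))
top 9 (array([ 638.6, -216. ]), array([ 3.1, 18.7]), 76.9)
scene 390 (array([ 537.9, -195. ]), array([ 19.2, 260.2]), 74.6)
```

View pics/w2.png

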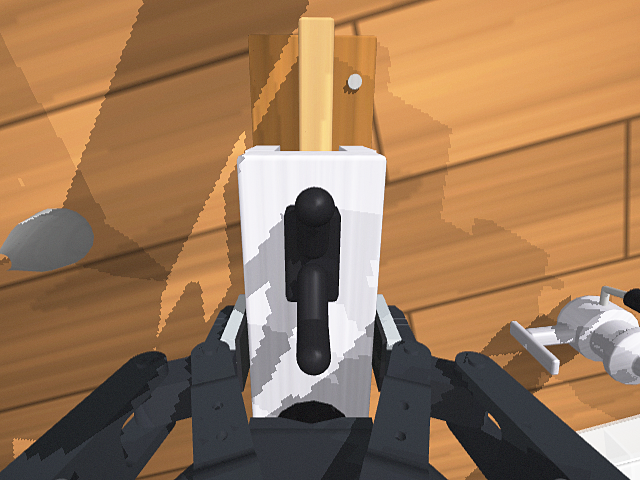

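The wrist view shows the slot, about (281..340,150), lined up over the board at (316,85). I'll check the saddle in hand against the board line in the same view.

Run:
```python
from h import *
off(.539,-.1963,.12,164.8); o=get_obs()
im,d=camera("wrist"); P=cloud("wrist",d,o); P[d==0]=-9
v,u=np.mgrid[0:480,0:640]; z=P[...,2]; near=(np.hypot(P[...,0]-.538,P[...,1]+.195)<.16)
w=np.radians(-15.2); ax=np.array([np.cos(w),np.sin(w)]); nn=np.array([-np.sin(w),np.cos(w)])
s=(P[...,:2]-np.array([.539,-.1963]))
mb=near&(abs(z-.09)<.004); ms=near&(abs(z-.167)<.005)&(v<300)&(v>150)&(im.min(2)>90)&(u>235)&(u<390)
for n,m in (("board",mb),("saddle",ms)):
    a=s[m]@ax; b=s[m]@nn
    print(n,m.sum(),"z",np.median(z[m]),"along",a.min(),a.max(),"perp pct",np.percentile(b,[0.5,99.5]))
    for lo in np.arange(a.min(),a.max(),.015):
        k=(a>=lo)&(a<lo+.015); print(round(lo,3),np.round([b[k].min(),b[k].max()],4))
```

```text
t 11.3 pos [ 0.5378 -0.1997  0.1626] rot [178.94  -0.59 164.95] q [-20.8   8.    3.4  86.    1.   -5.8] F [-0.1  0.  -2.6]
offset [-0.007  0.028  0.427] yaw 0.0008
board 4623 z 0.0898038447870273 along -0.1314940879866379 -0.06818762830003879 perp pct [-0.0090275   0.00879413]
-0.131 [-0.0087  0.0089]
-0.116 [-0.0089  0.0087]
-0.101 [-0.009   0.0089]
-0.086 [-0.0092  0.0088]
-0.071 [-0.0086  0.009 ]
saddle 14797 z 0.16734771572548932 along -0.07150761880422378 -0.01719372192842019 perp pct [-0.02812641  0.02113096]
-0.072 [-0.0286  0.0217]
-0.057 [-0.0286  0.0217]
-0.042 [-0.0285  0.0217]
-0.027 [-0.0287  0.0214]
```

Request:
{"fn": "servo_tool", "kwargs": {"rows": [{"offset":[-0.01,0.03,0],"yaw":0,"claw":1},{"offset":[-0.01,0.03,0.1],"yaw":0,"claw":1},{"offset":[-0.01,0.03,0.2],"yaw":0,"claw":1},{"offset":[-0.01,0.03,0.28],"yaw":0,"claw":1},{"offset":[-0.01,0.027,0.35],"yaw":0,"claw":1},{"offset":[-0.01,0.027,0.42],"yaw":0,"claw":1},{"offset":[-0.01,0.025,0.48],"yaw":0,"claw":1},{"offset":[-0.01,0.025,0.52],"yaw":0,"claw":1},{"offset":[-0.01,0.025,0.54],"yaw":0,"claw":1},{"offset":[-0.01,0.025,0.54],"yaw":0,"claw":1}]}}

```text
time: 12.6
ee_pos: [0.5391, -0.1967, 0.1087]
tcp_rot: [178.9, -0.6, 164.9]
wrist_force: [0.9, -0.2, -3.2]
opening: 0.0487
grasp_force: 62.5
```

Request:
{"fn": "servo_tool", "kwargs": {"rows": [{"offset":[0,0,0.01],"yaw":0,"claw":1},{"offset":[0,0,0.02],"yaw":0,"claw":1},{"offset":[0,0,0.025],"yaw":0,"claw":1},{"offset":[0,0,0.025],"yaw":0,"claw":1}]}}

```text
time: 13.1
ee_pos: [0.5391, -0.1966, 0.1062]
tcp_rot: [178.9, -0.6, 164.9]
wrist_force: [-0.2, 0.8, -2.4]
opening: 0.0492
grasp_force: 62.5
```

Run:
```python
from h import *
off(.539,-.1963,.1056,164.8); o=get_obs(); print(o["torque"],o["opening"])
im,d=camera("wrist"); P=cloud("wrist",d,o); P[d==0]=-9
v,u=np.mgrid[0:480,0:640]; z=P[...,2]
m=(v<300)&(v>150)&(u>235)&(u<390)&(im.min(2)>90)&(z>.09)&(z<.125); print(m.sum(),np.percentile(z[m],[2,50,98]))
w=np.radians(-15.2); ax=np.array([np.cos(w),np.sin(w)]); nn=np.array([-np.sin(w),np.cos(w)])
m&=abs(z-np.median(z[m]))<.005; b=(P[m][:,:2]-[.539,-.1963])@nn; print(b.min(),b.max())
```

```text
t 13.1 pos [ 0.5391 -0.1966  0.1062] rot [178.93  -0.58 164.89] q [-20.5   8.5  -2.3  79.9   1.   -5.4] F [-0.2  0.8 -2.4]
offset [0.002 0.003 0.006] yaw 0.0005
[-0.02830581  0.03574235 -0.03487334] 0.049161442770653055
15272 [0.10106551 0.11090569 0.11228902]
-0.025176647835139798 0.025123363613140954
```

Request:
{"fn": "servo_tool", "kwargs": {"rows": [{"offset":[0,0,0.008],"yaw":0,"claw":1},{"offset":[0,0,0.012],"yaw":0,"claw":1},{"offset":[0,0,0.012],"yaw":0,"claw":1}]}}

```text
time: 13.52
ee_pos: [0.5391, -0.1966, 0.1056]
tcp_rot: [178.9, -0.6, 164.9]
wrist_force: [-4.9, 2.0, 6.4]
opening: 0.049
grasp_force: 63.4
```

Request:
{"fn": "servo_tool", "kwargs": {"rows": [{"offset":[0,0,0.012],"yaw":0,"claw":0.35},{"offset":[0,0,0.012],"yaw":0,"claw":0.2},{"offset":[0,0,0.012],"yaw":0,"claw":0},{"offset":[0,0,0.012],"yaw":0,"claw":0},{"offset":[0,0,0.012],"yaw":0,"claw":0}]}}

```text
time: 14.15
ee_pos: [0.5391, -0.1966, 0.1037]
tcp_rot: [178.9, -0.6, 164.9]
wrist_force: [-0.0, -0.2, 0.5]
opening: 0.0854
grasp_force: 0.0
```

Request:
{"fn": "servo_tool", "kwargs": {"rows": [{"offset":[0,0,-0.1],"yaw":0,"claw":0},{"offset":[0,0,-0.3],"yaw":0,"claw":0},{"offset":[0,0,-0.6],"yaw":0,"claw":0},{"offset":[0,0,-0.9],"yaw":0,"claw":0},{"offset":[0,0,-1],"yaw":0,"claw":0},{"offset":[0,0,-1],"yaw":0,"claw":0}]}}

```text
time: 14.9
ee_pos: [0.5398, -0.1987, 0.2041]
tcp_rot: [178.9, -0.5, 164.9]
wrist_force: [1.1, -0.0, -0.1]
opening: 0.0853
grasp_force: 0.0
```

Run:
```python
from h import *
o=get_obs(); print(o["ee_pos"],o["opening"],o["wrist_force"])
w=np.radians(-15.2); ax=np.array([np.cos(w),np.sin(w)]); nn=np.array([-np.sin(w),np.cos(w)])
for n in ("wrist","scene"):
    im,d=camera(n); P=cloud(n,d,o); P[d==0]=-9; z=P[...,2]
    cv2.imwrite(f"pics/{n}3.png",im[:,:,::-1])
    s=P[...,:2]-[.539,-.1963]; a=s@ax; b=s@nn; near=(abs(a)<.09)&(abs(b)<.035)
    m=near&(abs(z-.11)<.004); print(n,"saddle",m.sum(),rect(P[m]),np.percentile(z[m],[5,50,95]),"along",a[m].min(),a[m].max(),"perp",b[m].min(),b[m].max())
    m=near&(z>.135)&(z<.15)&(a>0)&(im.max(2)<90); 
    if m.sum(): print("knob",m.sum(),rect(P[m]),np.median(z[m]))
```

```text
[ 0.5398437  -0.19869302  0.20407972] 0.0853350414286807 [ 1.10744392e+00 -4.37305916e-04 -5.49092727e-02]
wrist saddle 10939 (array([ 538.2, -196.2]), array([ 50.2, 140.4]), 74.5) [0.10866982 0.10984611 0.11091224] along -0.0709956882644259 0.069237479571324 perp -0.025303910651000558 0.025261656830791214
knob 1582 (array([ 580.5, -207.9]), array([14. , 45.4]), 70.7) 0.14349982300540043
scene saddle 628 (array([ 539.1, -195. ]), array([ 51.7, 142.3]), 74.3) [0.10768352 0.11067585 0.11263539] along -0.07161513617430659 0.07091003010885837 perp -0.024223516451804313 0.02749196498063022
knob 142 (array([ 583.6, -205.9]), array([14.1, 46.8]), 68.7) 0.14340929064490487
```

View pics/wrist3.png

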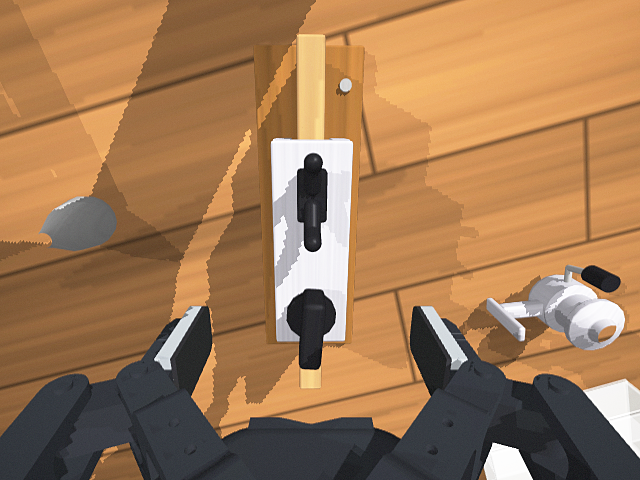

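The clamp is seated, with its top at 0.110 m and centred within about 2 mm. The knob is at (311,318) px, which is roughly (0.5815,-0.208), and its bar lies at -19.3°. I'll line up over it with the fingers half closed.

```bash
python3 -c "
from h import *
off(.5815,-.208,.190,160.7)"
```

```text
t 15.0 pos [ 0.5393 -0.1985  0.2026] rot [178.93  -0.67 164.89] q [-20.7   8.4   8.2  90.6   1.   -5.6] F [-0.1 -0.3 -0.5]
offset [-0.434  0.016  0.121] yaw 0.0233
```

Request:
{"fn": "servo_tool", "kwargs": {"rows": [{"offset":[-0.15,0.01,0],"yaw":0.01,"claw":0.3},{"offset":[-0.3,0.016,0.05],"yaw":0.0233,"claw":0.65},{"offset":[-0.434,0.016,0.12],"yaw":0.0233,"claw":0.65},{"offset":[-0.434,0.016,0.12],"yaw":0.0233,"claw":0.65},{"offset":[-0.434,0.016,0.12],"yaw":0.0233,"claw":0.65},{"offset":[-0.434,0.016,0.12],"yaw":0.0233,"claw":0.65}], "squeeze": 40}}

```text
time: 15.75
ee_pos: [0.5816, -0.2081, 0.1918]
tcp_rot: [179.0, -0.6, 160.7]
wrist_force: [-0.6, -0.0, 0.2]
opening: 0.0298
grasp_force: 0.0
```

Run:
```python
from h import *
off(.5815,-.208,.143,160.7); o=get_obs(); print(o["opening"])
im,d=camera("wrist"); cv2.imwrite("pics/w4.png",im[:,:,::-1])
ci=camera_info("wrist"); P=cloud("wrist",d,o); P[d==0]=-9
from scipy.spatial.transform import Rotation as R
M=R.from_euler('xyz',o["tcp_rot"],degrees=True).as_matrix(); T=(P-np.array(o["ee_pos"]))@M
m=(P[...,2]>.15)&(abs(T[...,0])<.03)&(abs(T[...,1])<.06)&(d>0)
print("tool-frame finger pts",m.sum(),np.percentile(T[m],[1,50,99,100],axis=0).round(4))
m=(abs(P[...,2]-.1435)<.003)&(np.hypot(P[...,0]-.5815,P[...,1]+.208)<.03); print("knob",m.sum(),rect(P[m]))
```

```text
t 15.75 pos [ 0.5816 -0.2081  0.1918] rot [178.98  -0.64 160.7 ] q [-20.1  14.2  13.7  90.2   1.   -0.8] F [-0.6 -0.   0.2]
offset [-0.004 -0.008  0.488] yaw 0.0
0.029779753478923705
tool-frame finger pts 54267 [[-0.0109 -0.0576 -0.0735]
 [ 0.0111  0.     -0.0522]
 [ 0.0194  0.0577  0.0109]
 [ 0.0214  0.06    0.022 ]]
knob 1970 (array([ 580.7, -208.1]), array([13.8, 45.4]), 71.0)
```

View pics/w4.png

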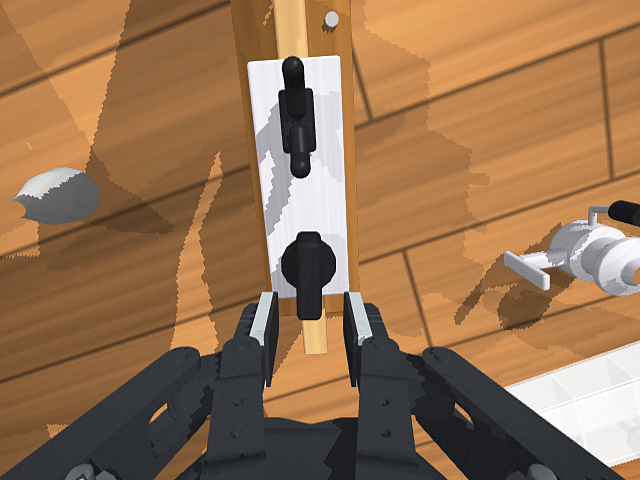

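The fingers at (265,300) and (355,300) px straddle the bar, which is at (309,280). I'll descend, close, and turn clockwise (positive about tool z).

Request:
{"fn": "servo_tool", "kwargs": {"rows": [{"offset":[0,0,0.1],"yaw":0,"claw":0.65},{"offset":[0,-0.004,0.2],"yaw":0,"claw":0.65},{"offset":[0,-0.006,0.3],"yaw":0,"claw":0.65},{"offset":[0,-0.008,0.4],"yaw":0,"claw":0.65},{"offset":[0,-0.008,0.45],"yaw":0,"claw":0.65},{"offset":[0,-0.008,0.465],"yaw":0,"claw":0.65},{"offset":[0,-0.008,0.465],"yaw":0,"claw":0.65}]}}

```text
time: 16.68
ee_pos: [0.5814, -0.208, 0.145]
tcp_rot: [179.0, -0.6, 160.7]
wrist_force: [0.1, 0.5, 0.0]
opening: 0.0298
grasp_force: 0.0
```

Request:
{"fn": "servo_tool", "kwargs": {"rows": [{"offset":[0,0,0],"yaw":0,"claw":0.75},{"offset":[0,0,0],"yaw":0,"claw":0.85},{"offset":[0,0,0],"yaw":0,"claw":1},{"offset":[0,0,0],"yaw":0,"claw":1},{"offset":[0,0,0],"yaw":0,"claw":1}], "squeeze": 40}}

```text
time: 17.3
ee_pos: [0.5815, -0.2081, 0.1453]
tcp_rot: [179.0, -0.6, 160.7]
wrist_force: [-0.5, -1.2, 4.6]
opening: 0.013
grasp_force: 41.1
```

Request:
{"fn": "servo_tool", "kwargs": {"rows": [{"offset":[0,0,0],"yaw":0.025,"claw":1},{"offset":[0,0,0],"yaw":0.05,"claw":1},{"offset":[0,0,0],"yaw":0.075,"claw":1},{"offset":[0,0,0],"yaw":0.1,"claw":1},{"offset":[0,0,0],"yaw":0.125,"claw":1},{"offset":[0,0,0],"yaw":0.15,"claw":1},{"offset":[0,0,0],"yaw":0.175,"claw":1},{"offset":[0,0,0],"yaw":0.2,"claw":1},{"offset":[0,0,0],"yaw":0.225,"claw":1},{"offset":[0,0,0],"yaw":0.25,"claw":1},{"offset":[0,0,0],"yaw":0.25,"claw":1}]}}

```text
time: 18.68
ee_pos: [0.5816, -0.2082, 0.1453]
tcp_rot: [179.7, -1.1, 115.7]
wrist_force: [-0.7, -2.3, 4.6]
opening: 0.0134
grasp_force: 40.9
```

```bash
python3 -c "
from h import *
off(.5815,-.208,.145,78.5); print(get_obs()['torque'])"
```

```text
t 18.68 pos [ 0.5816 -0.2082  0.1453] rot [179.71  -1.14 115.68] q [-20.1  14.1   8.5  85.    1.   44.2] F [-0.7 -2.3  4.6]
offset [0.002 0.    0.003] yaw 0.2066
[-0.51282151 -0.01388585 -0.01696694]
```

Request:
{"fn": "servo_tool", "kwargs": {"rows": [{"offset":[0,0,0],"yaw":0.025,"claw":1},{"offset":[0,0,0],"yaw":0.05,"claw":1},{"offset":[0,0,0],"yaw":0.075,"claw":1},{"offset":[0,0,0],"yaw":0.1,"claw":1},{"offset":[0,0,0],"yaw":0.125,"claw":1},{"offset":[0,0,0],"yaw":0.15,"claw":1},{"offset":[0,0,0],"yaw":0.175,"claw":1},{"offset":[0,0,0],"yaw":0.19,"claw":1},{"offset":[0,0,0],"yaw":0.2,"claw":1},{"offset":[0,0,0],"yaw":0.2,"claw":1}]}}

```text
time: 19.92
ee_pos: [0.5817, -0.2084, 0.1454]
tcp_rot: [-179.6, -1.1, 79.7]
wrist_force: [0.0, -2.6, 5.9]
opening: 0.0129
grasp_force: 40.9
```

Run:
```python
from h import *
off(.5815,-.208,.145,78.5); print(get_obs()['torque'])
im,d=camera("scene"); P=cloud("scene",d); P[d==0]=-9
w=np.radians(-15.2); ax=np.array([np.cos(w),np.sin(w)]); nn=np.array([-np.sin(w),np.cos(w)])
s=P[...,:2]-[.539,-.1963]; a=s@ax; b=s@nn
m=(abs(a)<.09)&(abs(b)<.035)&(abs(P[...,2]-.1105)<.004); print(rect(P[m]),m.sum())
```

```text
t 19.93 pos [ 0.5817 -0.2084  0.1454] rot [-179.58   -1.07   79.72] q [-20.1  14.1   8.5  85.    1.   80.1] F [ 0.  -2.6  5.9]
offset [ 0.003 -0.002  0.004] yaw 0.0068
[-0.79506282 -0.21538138 -0.01134392]
(array([ 539. , -193.5]), array([ 51.2, 141.5]), 72.6) 619
```

Request:
{"fn": "servo_tool", "kwargs": {"rows": [{"offset":[0,0,0],"yaw":0.006,"claw":1},{"offset":[0,0,0],"yaw":0.006,"claw":0.8},{"offset":[0,0,0],"yaw":0.006,"claw":0.65},{"offset":[0,0,0],"yaw":0.006,"claw":0.65},{"offset":[0,0,0],"yaw":0.006,"claw":0.65}]}}

```text
time: 20.6
ee_pos: [0.5813, -0.2079, 0.1446]
tcp_rot: [-179.5, -1.1, 78.6]
wrist_force: [-0.9, -0.1, -0.1]
opening: 0.0298
grasp_force: 0.0
```

Request:
{"fn": "servo_tool", "kwargs": {"rows": [{"offset":[0,0,-0.1],"yaw":0,"claw":0.65},{"offset":[0,0,-0.3],"yaw":0,"claw":0.65},{"offset":[0,0,-0.55],"yaw":0,"claw":0.65},{"offset":[0,0,-0.8],"yaw":0,"claw":0.65},{"offset":[0,0,-1],"yaw":0,"claw":0.65},{"offset":[0,0,-1],"yaw":0,"claw":0.65},{"offset":[0,0,-1],"yaw":0,"claw":0.65}]}}

```text
time: 21.48
ee_pos: [0.5818, -0.21, 0.2442]
tcp_rot: [-179.5, -1.1, 78.6]
wrist_force: [0.2, 0.1, 0.1]
opening: 0.03
grasp_force: 0.0
```

Run:
```python
from h import *
o=get_obs(); print(o["time"],o["ee_pos"],o["wrist_force"])
w=np.radians(-15.2); ax=np.array([np.cos(w),np.sin(w)]); nn=np.array([-np.sin(w),np.cos(w)])
for n in ("wrist","scene"):
    im,d=camera(n); P=cloud(n,d,o); P[d==0]=-9; z=P[...,2]
    cv2.imwrite(f"pics/{n}5.png",im[:,:,::-1])
    s=P[...,:2]-[.539,-.1963]; a=s@ax; b=s@nn; near=(abs(a)<.09)&(abs(b)<.04)
    m=near&(abs(z-.11)<.004); print(n,"saddle",m.sum(),rect(P[m]),np.percentile(z[m],[5,50,95]))
    m=near&(z>.138)&(z<.15)&(a>.01)&(im.max(2)<90)
    if m.sum(): print("knob",m.sum(),rect(P[m]),np.median(z[m]))
a=cv2.imread("pics/wrist5.png"); b=cv2.imread("pics/scene5.png")
cv2.imwrite("pics/fin.png",np.hstack([cv2.resize(a,(400,300)),cv2.resize(b[150:330,120:360],(400,300))]))
```

```text
21.475 [ 0.58177301 -0.20998924  0.24418002] [0.23137037 0.07913468 0.08057579]
wrist saddle 8083 (array([ 539.1, -193.9]), array([ 50.5, 139.9]), 72.6) [0.10862836 0.10989378 0.11103702]
knob 1292 (array([ 582.1, -207.1]), array([45.5, 13.5]), 78.1) 0.14361185741251586
scene saddle 633 (array([ 540.5, -193.9]), array([ 51.5, 142.6]), 72.9) [0.10767977 0.11077376 0.11266376]
knob 126 (array([ 584.1, -206. ]), array([42.8, 14. ]), 75.9) 0.143990401483729
```

View pics/fin.png

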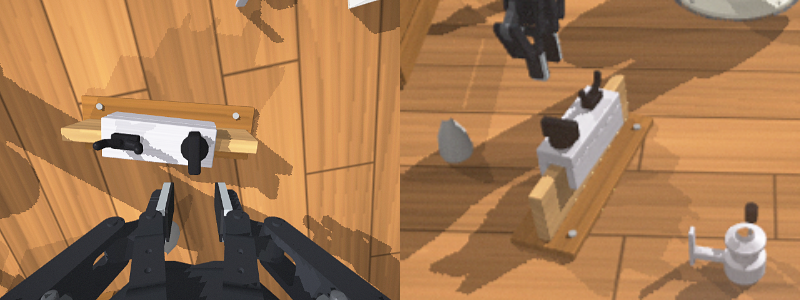

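The picture shows the clamp seated at (160,140) with the bar across at (193,152). The bar is 84.5° (1.475 rad) from the clamp axis, past the detent. The clamp top is level at 0.110 m and the bystanders are untouched.

```bash
python3 -c "
from workcell import *
print(job_done())"
```

```text
the job is handed in; nothing more can be done
None
```

The clamp is fully home astride the board, its knob is turned to about 1.475 rad (past the detent, bar across the board), the reel, float and sinker were left alone, and the job was handed in at about 21.6 s.

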